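Reverse the dye row for the far side of the bench

TASK

My colleague will dye from the far side of the bench, so move the three bottles and the jar from the full dark rack into the wells of the empty pale rack in reverse order: seen from the robot, the one that stands leftmost now goes into the rightmost well, and so on, until every well has one. Keep them upright and leave each standing flat on the floor of its well.

Things in the scene. Friction and masses are not known exactly. Their poses are not given: they have to be found in the camera images.
- tall_bottle_center (a point): ochre bottle with a white screw cap, loose, round, 50 mm in diameter over its body, 120 mm tall with the cap, upright, 0.08 to 0.27 kg; the point lies on its axis, half-way up (60 mm above its foot), z up. Take it round its body at this height: the straight body is 98 mm tall, the cap above that is not solid.
- middle_bottle_center (a point): dark brown bottle with a black screw cap, loose, round, 42 mm in diameter over its body, 98 mm tall with the cap, upright, 0.08 to 0.27 kg; the point lies on its axis, half-way up (49 mm above its foot), z up. Take it round its body at this height: the straight body is 80 mm tall, the cap above that is not solid.
- small_bottle_center (a point): dark bottle with a red screw cap, loose, round, 38 mm in diameter over its body, 85 mm tall with the cap, upright, 0.08 to 0.27 kg; the point lies on its axis, half-way up (42.5 mm above its foot), z up. Take it round its body at this height: the straight body is 70 mm tall, the cap above that is not solid.
- squat_jar_center (a point): squat teal jar with a screw cap, loose, round, 43 mm in diameter over its body, 50 mm tall with the cap, upright, 0.08 to 0.27 kg; the point lies on its axis, half-way up (25 mm above its foot), z up. Take it round its body at or just above this height: its body is 36 mm tall, the cap above that is not solid.
- tall_tile: square wooden tile of the full rack, 75 x 75 x 10 mm, fixed, on which the tall bottle stands at the start; a round well 68 mm wide and 4 mm deep in its top; origin at the centre of its underside, 4 mm above the bench; the well's floor is 6 mm above the origin
- middle_tile: square wooden tile of the full rack, 75 x 75 x 10 mm, fixed, on which the middle bottle stands at the start; a round well 68 mm wide and 4 mm deep in its top; origin at the centre of its underside, 4 mm above the bench; the well's floor is 6 mm above the origin
- small_tile: square wooden tile of the full rack, 75 x 75 x 10 mm, fixed, on which the small bottle stands at the start; a round well 68 mm wide and 4 mm deep in its top; origin at the centre of its underside, 4 mm above the bench; the well's floor is 6 mm above the origin
- squat_tile: square wooden tile of the full rack, 75 x 75 x 10 mm, fixed, on which the squat jar stands at the start; a round well 68 mm wide and 4 mm deep in its top; origin at the centre of its underside, 4 mm above the bench; the well's floor is 6 mm above the origin
- store_rack: dark wooden carrier of the full rack, fixed, 80 x 320 mm, long along its y: four tiles stand on it in a row, centred at y = +114, +38, -38 and -114 mm, in an order that changes, with a cheek 8 mm thick and 22 mm high beyond each end of the row; origin at the centre of its underside, on the bench; +y points to the robot's left, +x away from the robot (turned by at most 0.25 rad)
- work_rack: pale one-piece wooden rack, fixed, empty at the start, 80 x 320 mm, long along its y, 14 mm high: four round wells 68 mm wide and 4 mm deep, centred at x = 0, y = +114, +38, -38 and -114 mm, their floors 10 mm above the bench, with a cheek 8 mm thick and 22 mm high beyond each end of the row; origin at the centre of its underside, on the bench; +y points to the robot's left, +x away from the robot (turned by at most 0.25 rad)
Not all that is in view belongs to the job. What is shaped like the part that bears tall_bottle_center but turquoise is not meant. What is shaped like the middle_tile but yellow is not meant.

How it is judged:
By the outcome, as a careful person would: the job done as asked, in the order asked, and still so for the second after the job is handed in, with the robot touching nothing.
It also fails if it takes over 112 s, if anything falls off the work surface, if the arm or the gripper's body presses on something with over 40 N, if the wrist force passes 120 N, or if a joint passes its speed limit or range.

ROBOT

A 7-joint arm with a two-finger parallel gripper is mounted at the origin on a cart in front of the work surface, level with it; the furniture and walls round the work are solid. World frame = base frame: x ahead of the robot, y to its left, z up, the work surface at z = 0. Lengths are in m, angles in rad, forces in N, time in s.
With the tool pointing down it reaches from about 0.425 to 0.875 m from the base axis. Payload 4.7 kg.
Tool frame: the origin (TCP) lies between the finger pads; the fingertips stand 14 mm ahead of it and the grasp point (between the pads) lies 5 mm behind it; z points along the fingers, y is the line along which they close (so a half turn about z gives the same grasp; the last joint's range is limited). The gripper opens to 87 mm and grips with 3 to 60 N. Pads are 19 mm wide; open, the fingers measure 117 mm over their backs; the gripper's body (75 mm by 190 mm) begins 51 mm behind the grasp point.
Start: joints at [-1.279, 0.321, -0.07, 1.45, 0.023, 1.371, -0.057], TCP at [0.178, 0.625, 0.212] pointing down, gripper open.
Joint ranges: [-2.86, 2.86], [-0.3, 2.09], [-1.38, 1.24], [0.06, 2.45], [-1.56, 4.7], [0.09, 2.05], [-2.69, 2.69]. Speed limits (rad/s): [2.57, 2.57, 3.14, 3.14, 3.14, 3.14, 3.14].

INTERFACE

Orientations are given as a rotation vector (axis times angle).
In Python, from bench import ctrl gives the robot as it stands.
- The arm moves only by the tool step_arm, never from a script. Its argument "commands" is a list of rows, each an object with "travel": the shift along the tool's x, y, z in m, a list of three; "turn": the turn, a rotation vector about the tool's x, y, z in degrees, a list of three. A call has 1 to 5 rows; each row is the pose to reach, as a shift and turn from the pose commanded when the call began, along the tool's axes at that moment; what a row does not reach only later rows make up. A row lasts 1/10 s, in which the tool goes at most 50 mm and 8.59 degrees, less where a joint would pass 70% of its speed; a pose out of reach is approached as far as the arm can. A call with a gripper value outside its range is refused whole. "gripper" is the opening, from 0 (shut) to 1 (fully open), set as the call begins (left out, the last holds). The fingers move at their own pace and stop on an object; "force" is the grip in N (left out, the last holds). Time passes only in rows, so rows that repeat a pose let the fingers close. It gives the time, the measured TCP pose, the force, the opening and the grip force at its end, in the units of the state.
- ctrl.get_state(): the state, without advancing time (a new reading comes with each control period).
- ctrl.get_image(name): name is "side" or "top" or "wrist"; returns the picture (480x640x3 uint8, red, green, blue); there is no depth.
- ctrl.camera_model(name): a dict with "fx", "fy", "cx", "cy" (pixels), "k1" (the pictures are not rectified: a ray, as slopes to the right and down, at radius r is drawn at 1 + k1 r^2 times it, then the intrinsics apply), "R" (3x3) and "t" (3): a world point X has camera coordinates R X + t; the wrist camera has in their place "T_tool_cam" (4x4, takes a point from camera to tool coordinates, whose origin is the TCP and whose axes are the flange's). Camera axes: x right, y down, z forward; pixel columns grow to the right and rows downward; lengths in m; the calibration is good to about 2 mm. A picture is of the moment at which its call begins: read the wrist's pose just before it. camera_model takes no time and is no camera call.
- ctrl.close_job(): hands the job in; it is judged then, once.
The state is a dict: "time": time; "joint_positions": joint angles; "qd": joint speeds; "joint_torque": joint torques, N m; "position": TCP position; "tool_rot": TCP orientation; "ft_force": force on the tool from outside, world axes, zero at the start; "torque": the same for the moment, N m; "grip_width": opening from 0.0 (shut) to 1.0 (fully open); "grip_force": force on a finger pad.
Only numpy, scipy, OpenCV 4.12 (cv2) and the standard library are available. Lean on these libraries where they do the work, as an engineer would, in place of code of your own. Each camera call takes 0.05 s, during which the arm holds its last target. There are 200 camera calls.

## Working session

There is one attempt and no reset: what is moved stays moved. The work goes in short steps, Python scripts to look and compute and a tool call to move; the robot and the scene stay as the last step left them, time stands still between calls to the robot, and variables do not carry over. Pictures are saved under pics/ and viewed, at most 14 in all, crops included, and the job is handed in when it is done.

Besides the shell and the picture viewer there is one more tool, called after "Call:" as name(argument=value, ...) on one line, values as JSON. step_arm: Moves the arm, as the interface text tells. Its arguments: {"type":"object","properties":{"commands":{"type":"array"},"gripper":{"type":"number"},"force":{"type":"number"}},"required":["commands"]}

```bash
mkdir -p pics; python3 - <<'E'
from bench import ctrl
import cv2,numpy as np
s=ctrl.get_state();print(s['time'],s['position'],s['tool_rot'],s['grip_width'])
for n in('top','side'):
    im=ctrl.get_image(n);cv2.imwrite(f'pics/{n}0.png',im[:,:,::-1])
    m=ctrl.camera_model(n);print(n,m)
print(ctrl.camera_model('wrist'))
E
```

```text
0.0 [0.17814774 0.62451896 0.21137117] [-4.34923459e-01 -3.11118012e+00  2.97081703e-03] 0.9989841084857911
top {'fx': 482.89190929870375, 'fy': 482.89190929870375, 'cx': 320.86677037950756, 'cy': 244.55798637399516, 'k1': 0.008651995620849895, 'R': array([[ 0.01037584, -0.9997917 , -0.01757537],
       [-0.98247251, -0.0069215 , -0.18627899],
       [ 0.18611854,  0.01920012, -0.98233968]]), 't': array([0.00405681, 0.56333439, 0.94597232])}
side {'fx': 488.2860789955596, 'fy': 488.2860789955596, 'cx': 320.62760805862496, 'cy': 240.42524936982176, 'k1': -0.08743825309106272, 'R': array([[ 0.79451694, -0.60686158, -0.02149094],
       [-0.31986623, -0.38816852, -0.86429786],
       [ 0.51616706,  0.69357352, -0.50252098]]), 't': array([-0.45523587,  0.2483981 ,  0.70497038])}
{'fx': 396.07777028341087, 'fy': 396.07777028341087, 'cx': 317.3414380517299, 'cy': 240.16328963101392, 'k1': -0.0772833451625156, 'T_tool_cam': array([[-1.40840410e-03, -9.51783555e-01, -3.06767144e-01,
         8.57939362e-02],
       [ 9.99998496e-01, -1.65095296e-03,  5.31177779e-04,
        -1.09269044e-03],
       [-1.01202440e-03, -3.06765935e-01,  9.51784449e-01,
        -1.71959012e-01],
       [ 0.00000000e+00,  0.00000000e+00,  0.00000000e+00,
         1.00000000e+00]])}
```

View pics/top0.png

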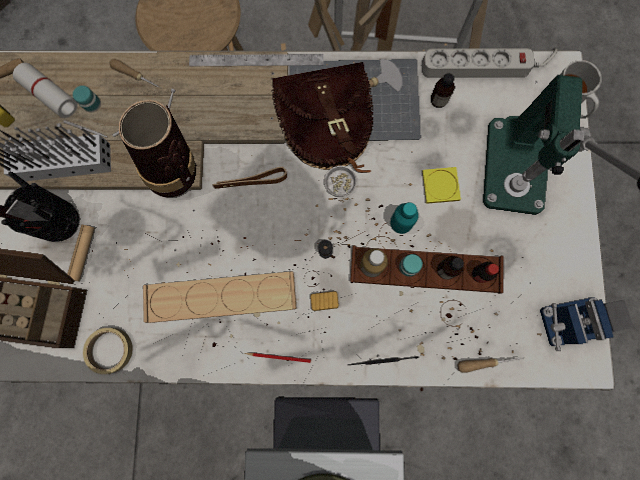

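View pics/side0.png

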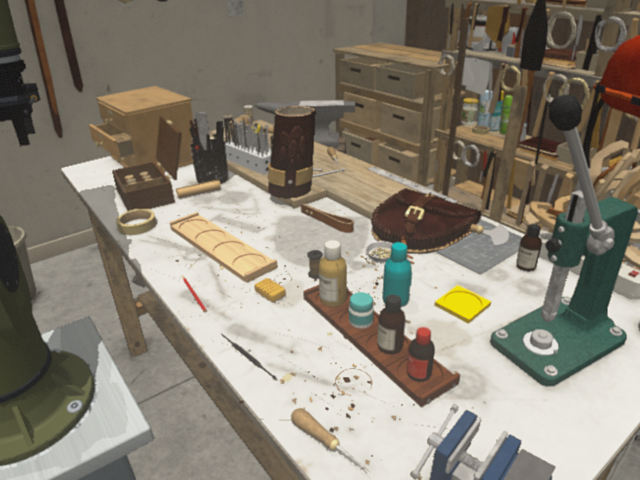

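Top view, seen left to right, the full rack holds the ochre bottle with white cap (375,260), the teal jar (411,265), the dark brown bottle with black cap (450,268) and the red-capped bottle (487,271). The pale rack is centred near (220,297). Look-alikes:
- turquoise bottle (404,217), just behind the jar
- brown bottle (443,92)
- teal cap (85,97)
- yellow tile (441,185)

None of these stand on the rack, so I reject them. Next I measure by masks and ray casting.

```bash
cat > h.py <<'E'
from bench import ctrl
import cv2,numpy as np
from scipy.spatial.transform import Rotation as Ro
def cam(n,s=None):
    m=ctrl.camera_model(n)
    if n=='wrist':
        T=np.eye(4);T[:3,:3]=Ro.from_rotvec(s['tool_rot']).as_matrix();T[:3,3]=s['position']
        C=T@m['T_tool_cam'];return m,C[:3,:3],C[:3,3]
    return m,m['R'].T,-m['R'].T@m['t']
def ray(c,u):
    m,Rw,o=c
    K=np.array([[m['fx'],0,m['cx']],[0,m['fy'],m['cy']],[0,0,1]])
    p=np.array(u,float).reshape(-1,1,2)
    q=cv2.undistortPoints(p,K,np.array([m['k1'],0,0,0,0])).reshape(-1,2)
    return o,(Rw@np.c_[q,np.ones(len(q))].T).T
def plane(c,u,z):
    o,d=ray(c,u);return o+d*((z-o[2])/d[:,2])[:,None]
def tri(r1,r2):
    (a,d),(b,e)=r1,r2;d=d[0];e=e[0]
    s=np.linalg.lstsq(np.c_[d,-e],b-a,rcond=None)[0]
    p,q=a+s[0]*d,b+s[1]*e;return (p+q)/2,np.linalg.norm(p-q)
def blob(im,lo,hi,box):
    x0,y0,x1,y1=box;h=cv2.cvtColor(im[y0:y1,x0:x1],cv2.COLOR_BGR2HSV)
    k=cv2.inRange(h,lo,hi);cs=cv2.findContours(k,cv2.RETR_EXTERNAL,cv2.CHAIN_APPROX_NONE)[0]
    return max(cs,key=cv2.contourArea).reshape(-1,2)+[x0,y0]
E
python3 - <<'E'
from h import *
t=cv2.imread('pics/top0.png');ct=cam('top')
# caps
for n,lo,hi,b,z in [('tall',(0,0,140),(180,60,255),(362,245,390,275),.130),('jar',(75,80,60),(100,255,255),(396,250,428,285),.060),
   ('mid',(0,0,0),(180,255,45),(435,252,466,280),.108),('small',(0,150,80),(8,255,255),(478,258,502,280),.095),('turq',(75,80,40),(105,255,255),(385,195,422,238),.10)]:
    c=blob(t,lo,hi,b);(x,y),r=cv2.minEnclosingCircle(c.astype(np.float32));print(n,(round(x,1),round(y,1)),round(r,1),plane(ct,[(x,y)],z).round(4)[0])
c=blob(t,(8,40,100),(25,200,255),(135,262,305,330));R=cv2.minAreaRect(c.astype(np.float32));b=cv2.boxPoints(R);P=plane(ct,b,.014)
print('work',b.round(1).tolist(),P.round(4).tolist(),P.mean(0),[np.linalg.norm(P[i]-P[i-1]).round(4) for i in range(4)])
c=blob(t,(0,60,20),(15,255,130),(340,235,515,300));R=cv2.minAreaRect(c.astype(np.float32));b=cv2.boxPoints(R);P=plane(ct,b,.012)
print('store',b.round(1).tolist(),P.round(4).tolist(),P.mean(0))
a=cv2.resize(t[235:300,340:515],None,fx=4,fy=4,interpolation=2);w=cv2.resize(t[262:327,135:310],None,fx=4,fy=4,interpolation=2)
cv2.imwrite('pics/crop1.png',np.vstack([a,w]))
E
```

```text
tall (376.5, 256.5) 6.7 [ 0.5264 -0.0981  0.13  ]
jar (412.2, 263.4) 9.9 [ 0.5243 -0.1772  0.06  ]
mid (448.5, 264.5) 16.0 [ 0.5155 -0.2385  0.108 ]
small (493.1, 268.5) 5.3 [ 0.5102 -0.3277  0.095 ]
turq (404.6, 217.4) 16.4 [ 0.6103 -0.1574  0.1   ]
work [[144.6999969482422, 283.5], [293.5, 270.70001220703125], [297.1000061035156, 312.6000061035156], [148.3000030517578, 325.5]] [[0.4836, 0.3841, 0.014], [0.5136, 0.0676, 0.014], [0.4251, 0.0581, 0.014], [0.3956, 0.3695, 0.014]] [0.45448925 0.21982491 0.014     ] [np.float64(0.0892), np.float64(0.318), np.float64(0.089), np.float64(0.3128)]
store [[349.3999938964844, 282.3999938964844], [352.20001220703125, 244.89999389648438], [504.70001220703125, 256.20001220703125], [501.8999938964844, 293.79998779296875]] [[0.4897, -0.0515, 0.012], [0.5708, -0.0576, 0.012], [0.5486, -0.3817, 0.012], [0.4687, -0.3711, 0.012]] [ 0.51946168 -0.21546793  0.012     ]
```

View pics/crop1.png

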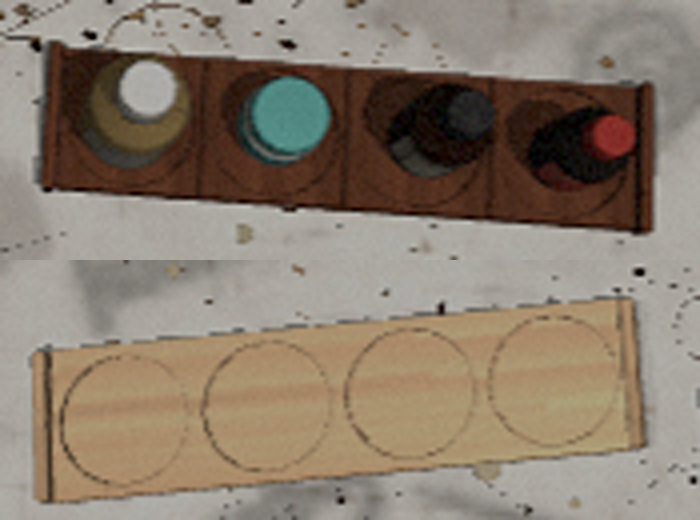

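The crop confirms the choice. The cap centres are white (377,257), teal (412.5,263.7), black (457,263) and red (492,269). The pale wells are at about (166,302), (201.5,298.5), (237.5,295) and (273.7,292), all empty.

```bash
python3 - <<'E'
from h import *
ct=cam('top');cs=cam('side');s=cv2.imread('pics/side0.png')
for n,u,z in [('tall',(377,257),.13),('jar',(412.3,263.5),.06),('mid',(456.7,262.8),.108),('small',(492.3,269),.095)]:
    p=plane(ct,[u],z)[0];print(n,p.round(4),'reach',np.hypot(*p[:2]).round(3))
# side cap tops (centre of visible top) as cross check
for n,u,v in [('tall',(377,257),(333,243)),('jar',(412.3,263.5),(361,296)),('mid',(456.7,262.8),(393,300)),('small',(492.3,269),(424,332)),('turq',(407,207),(400,245))]:
    print(n,[x.round(4) for x in tri(ray(ct,[u]),ray(cs,[v]))])
P=plane(ct,[(166,301.75),(201.5,298.5),(237.5,295.25),(273.75,292.25)],.014)
print(P.round(4),np.linalg.norm(np.diff(P,axis=0),axis=1));c=P.mean(0);d=P[0]-P[3];d/=np.linalg.norm(d)
print('yaw',np.arctan2(-d[0],d[1]));print([(c+d*y).round(4)[:2] for y in(.114,.038,-.038,-.114)])
st=ctrl.get_state();print(Ro.from_rotvec(st['tool_rot']).as_matrix().round(3))
E
```

```text
tall [ 0.5255 -0.099   0.13  ] reach 0.535
jar [ 0.5241 -0.1773  0.06  ] reach 0.553
mid [ 0.5189 -0.2544  0.108 ] reach 0.578
small [ 0.5092 -0.3262  0.095 ] reach 0.605
tall [array([ 0.5261, -0.0994,  0.1319]), np.float64(0.0022)]
jar [array([ 0.5241, -0.177 ,  0.0645]), np.float64(0.0016)]
mid [array([ 0.5196, -0.2554,  0.1045]), np.float64(0.0004)]
small [array([ 0.5104, -0.3274,  0.0935]), np.float64(0.0023)]
turq [array([ 0.628 , -0.1607,  0.1174]), np.float64(0.0025)]
[[0.4453 0.3358 0.014 ]
 [0.4528 0.2609 0.014 ]
 [0.4603 0.1849 0.014 ]
 [0.4673 0.1083 0.014 ]] [0.07525197 0.07637438 0.07691133]
yaw 0.096322101774978
[array([0.4455, 0.336 ]), array([0.4528, 0.2603]), array([0.4601, 0.1847]), array([0.4674, 0.109 ])]
[[-0.962  0.274 -0.   ]
 [ 0.274  0.962 -0.002]
 [-0.    -0.002 -1.   ]]
```

Call:
step_arm(commands=[{"travel": [-0.035,-0.022,0],"turn": [0,0,8.5]},{"travel": [-0.07,-0.044,0],"turn": [0,0,17]},{"travel": [-0.105,-0.066,0],"turn": [0,0,25.5]},{"travel": [-0.14,-0.087,0],"turn": [0,0,34]},{"travel": [-0.14,-0.087,0],"turn": [0,0,37.1]}], gripper=1, force=20)

```text
time: 0.6
position: [0.2956, 0.4974, 0.2124]
tool_rot: [1.421, 2.797, -0.002]
ft_force: [-0.2, 0.2, 0.6]
grip_width: 1.001
grip_force: 0.0
```

```bash
cat > go.py <<'E'
import sys
from h import *
# go.py x y z psi_deg : tool-frame shift of the TCP to world target and turn about tool z
s=ctrl.get_state();R=Ro.from_rotvec(s['tool_rot']).as_matrix()
psi=np.degrees(np.arctan2(R[1,1],R[0,1]))
print('t',round(s['time'],2),'pos',np.round(s['position'],4),'psi',psi.round(2),'z',R[:,2].round(4),'w',round(s['grip_width'],3),'f',np.round(s['ft_force'],1))
a=list(map(float,sys.argv[1:]))
if a: print('travel',(R.T@(np.array(a[:3])-s['position'])).round(4),'turn',round(psi-a[3],2))
E
python3 go.py .48 .2 .2 0
```

```text
t 0.6 pos [0.2956 0.4974 0.2124] psi 36.14 z [ 0.003  -0.0028 -1.    ] w 1.001 f [-0.2  0.2  0.6]
travel [-0.3489 -0.0265  0.0138] turn 36.14
```

Call:
step_arm(commands=[{"travel": [-0.045,-0.004,0.002],"turn": [0,0,8]},{"travel": [-0.09,-0.007,0.004],"turn": [0,0,16]},{"travel": [-0.135,-0.01,0.006],"turn": [0,0,24]},{"travel": [-0.18,-0.013,0.008],"turn": [0,0,32]},{"travel": [-0.22,-0.016,0.01],"turn": [0,0,36.5]}])

```text
time: 1.1
position: [0.4096, 0.3153, 0.2021]
tool_rot: [2.218, 2.224, -0.0]
ft_force: [0.8, 1.0, -0.0]
grip_width: 1.001
grip_force: 0.0
```

```bash
python3 go.py .5255 -.099 .17 0
```

```text
t 1.1 pos [0.4096 0.3153 0.2021] psi 0.16 z [-1.e-04 -4.e-04 -1.e+00] w 1.001 f [ 0.8  1.  -0. ]
travel [-0.4146  0.1148  0.0323] turn 0.16
```

Call:
step_arm(commands=[{"travel": [-0.043,0.012,0]},{"travel": [-0.086,0.024,0]},{"travel": [-0.129,0.036,0]},{"travel": [-0.172,0.048,0]},{"travel": [-0.215,0.06,0]}])

```text
$.commands[0]: bad value
```

Call:
step_arm(commands=[{"travel": [-0.043,0.012,0]},{"travel": [-0.086,0.024,0]},{"travel": [-0.129,0.036,0]},{"travel": [-0.17,0.048,0]},{"travel": [-0.2,0.055,0]}])

```text
$.commands[0]: bad value
```

Call:
step_arm(commands=[{"travel": [0,0,0]},{"travel": [0,0,0]}])

```text
$.commands[0]: bad value
```

```bash
python3 go.py .5255 -.099 .17 0; python3 - <<'E'
from h import *
s=ctrl.get_state();im=ctrl.get_image('wrist');cv2.imwrite('pics/w1.png',im[:,:,::-1]);np.save('w1.npy',np.r_[s['position'],s['tool_rot']])
E
```

```text
t 1.1 pos [0.4096 0.3153 0.2021] psi 0.16 z [-1.e-04 -4.e-04 -1.e+00] w 1.001 f [ 0.8  1.  -0. ]
travel [-0.4146  0.1148  0.0323] turn 0.16
```

View pics/w1.png

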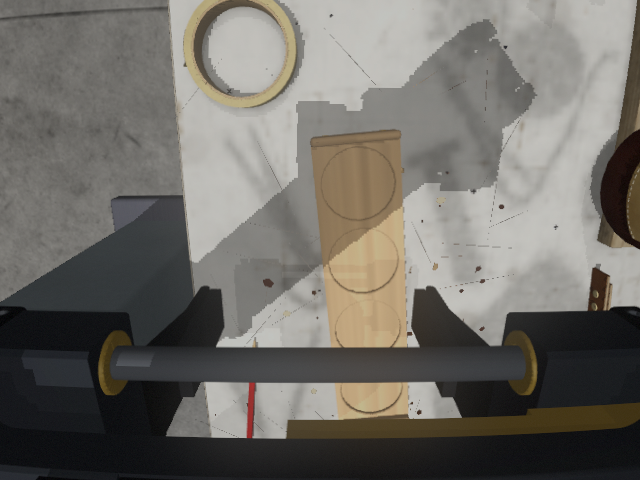

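The moves were refused because each row needs a turn. The wrist picture shows the empty pale rack, with wells 1 to 3 at (358,183), (363,260) and (367,327). I can use that to check the well positions.

```bash
python3 - <<'E'
from h import *
v=np.load('w1.npy');c=cam('wrist',dict(position=v[:3],tool_rot=v[3:]))
print(plane(c,[(358.5,183),(363.5,260),(367.5,326)],.014).round(4))
E
```

```text
[[0.446  0.3386 0.014 ]
 [0.4534 0.2634 0.014 ]
 [0.4604 0.1907 0.014 ]]
```

Call:
step_arm(commands=[{"travel": [-0.043,0.012,0],"turn": [0,0,0]},{"travel": [-0.086,0.024,0],"turn": [0,0,0]},{"travel": [-0.129,0.036,0],"turn": [0,0,0]},{"travel": [-0.172,0.048,0],"turn": [0,0,0]},{"travel": [-0.215,0.06,0],"turn": [0,0,0]}])

```text
time: 1.65
position: [0.4704, 0.1016, 0.2023]
tool_rot: [-2.211, -2.231, -0.0]
ft_force: [0.7, 0.8, -0.1]
grip_width: 1.002
grip_force: 0.0
```

Call:
step_arm(commands=[{"travel": [-0.043,0.012,0],"turn": [0,0,0]},{"travel": [-0.086,0.024,0],"turn": [0,0,0]},{"travel": [-0.129,0.036,0],"turn": [0,0,0]},{"travel": [-0.17,0.048,0],"turn": [0,0,0]},{"travel": [-0.2,0.055,0],"turn": [0,0,0]}])

```text
time: 2.15
position: [0.5273, -0.0994, 0.2024]
tool_rot: [2.214, 2.228, -0.001]
ft_force: [-0.3, -0.0, -0.3]
grip_width: 0.997
grip_force: 0.0
```

Call:
step_arm(commands=[{"travel": [0,0,0],"turn": [0,0,0]},{"travel": [0,0,0],"turn": [0,0,0]}])

```text
time: 2.35
position: [0.5268, -0.0964, 0.202]
tool_rot: [-2.213, -2.229, 0.001]
ft_force: [0.1, 1.2, -0.3]
grip_width: 0.995
grip_force: 0.0
```

```bash
python3 go.py .5255 -.099 .17 0; python3 - <<'E'
from h import *
s=ctrl.get_state();im=ctrl.get_image('wrist');cv2.imwrite('pics/w2.png',im[:,:,::-1]);np.save('w2.npy',np.r_[s['position'],s['tool_rot']])
E
```

```text
t 2.35 pos [ 0.5268 -0.0964  0.202 ] psi 0.41 z [-1.e-03  3.e-04 -1.e+00] w 0.995 f [ 0.1  1.2 -0.3]
travel [-0.0026 -0.0013  0.032 ] turn 0.41
```

View pics/w2.png

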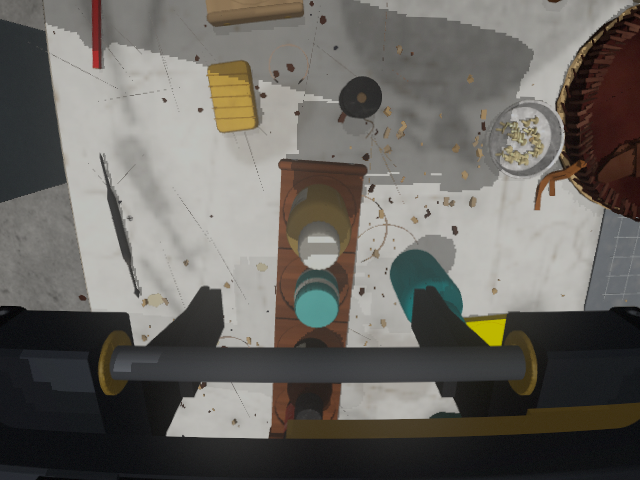

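The white cap is at (319,247), the jar cap at (316,305) and the turquoise decoy at (425,285), right of the jar in this view. I check the cap positions.

```bash
python3 - <<'E'
from h import *
v=np.load('w2.npy');c=cam('wrist',dict(position=v[:3],tool_rot=v[3:]))
print(plane(c,[(319,247)],.13).round(4),plane(c,[(316,306)],.06).round(4))
E
```

```text
[[ 0.5266 -0.0953  0.13  ]] [[ 0.5248 -0.174   0.06  ]]
```

Call:
step_arm(commands=[{"travel": [-0.001,-0.001,0.035],"turn": [0,0,0]},{"travel": [-0.001,-0.001,0.07],"turn": [0,0,0]},{"travel": [-0.001,-0.001,0.1],"turn": [0,0,0]},{"travel": [-0.001,-0.001,0.127],"turn": [0,0,0]},{"travel": [-0.001,-0.001,0.127],"turn": [0,0,0]}])

```text
time: 2.9
position: [0.5229, -0.0946, 0.0719]
tool_rot: [-2.204, -2.23, 0.008]
ft_force: [-0.3, -0.5, 1.1]
grip_width: 1.005
grip_force: 0.0
```

Call:
step_arm(commands=[{"travel": [0,0,0],"turn": [0,0,0]},{"travel": [0,0,0],"turn": [0,0,0]},{"travel": [0,0,0],"turn": [0,0,0]},{"travel": [0,0,0],"turn": [0,0,0]},{"travel": [0,0,0],"turn": [0,0,0]}], gripper=0.3, force=25)

```text
time: 3.4
position: [0.5266, -0.0973, 0.0761]
tool_rot: [2.212, 2.23, 0.002]
ft_force: [0.0, -0.8, 1.0]
grip_width: 0.63
grip_force: 0.0
```

Call:
step_arm(commands=[{"travel": [0,0,0],"turn": [0,0,0]},{"travel": [0,0,0],"turn": [0,0,0]},{"travel": [0,0,0],"turn": [0,0,0]}])

```text
time: 3.7
position: [0.5266, -0.0974, 0.0759]
tool_rot: [2.212, 2.23, 0.001]
ft_force: [1.0, 0.1, 3.3]
grip_width: 0.568
grip_force: 25.0
```

```bash
python3 go.py
```

```text
t 3.7 pos [ 0.5266 -0.0974  0.0759] psi 0.48 z [ 1.e-03  1.e-04 -1.e+00] w 0.568 f [1.  0.1 3.3]
```

Call:
step_arm(commands=[{"travel": [0,0,-0.02],"turn": [0,0,0]},{"travel": [0,0,-0.05],"turn": [0,0,0]},{"travel": [0,0,-0.08],"turn": [0,0,0]},{"travel": [0.03,-0.01,-0.09],"turn": [0,0,0]},{"travel": [0.07,-0.02,-0.09],"turn": [0,0,0]}])

```text
time: 4.2
position: [0.5063, -0.0294, 0.167]
tool_rot: [2.216, 2.223, 0.003]
ft_force: [0.0, 1.3, -2.2]
grip_width: 0.568
grip_force: 25.0
```

Call:
step_arm(commands=[{"travel": [0.04,-0.012,0],"turn": [0,0,0]},{"travel": [0.08,-0.024,0],"turn": [0,0,0]},{"travel": [0.115,-0.035,0],"turn": [0,0,0]},{"travel": [0.138,-0.04,0],"turn": [0,0,0]},{"travel": [0.138,-0.04,0],"turn": [0,0,0]}])

```text
time: 4.7
position: [0.4625, 0.1142, 0.1646]
tool_rot: [-2.203, -2.237, 0.001]
ft_force: [-0.4, -0.4, -1.8]
grip_width: 0.57
grip_force: 25.0
```

Call:
step_arm(commands=[{"travel": [0,0,0.03],"turn": [0,0,0]},{"travel": [0,0,0.06],"turn": [0,0,0]},{"travel": [0,0,0.06],"turn": [0,0,0]},{"travel": [0,0,0.06],"turn": [0,0,0]}])

```text
time: 5.1
position: [0.4641, 0.1092, 0.1054]
tool_rot: [-2.213, -2.229, 0.003]
ft_force: [0.6, 1.2, -1.7]
grip_width: 0.569
grip_force: 25.0
```

```bash
python3 go.py .4673 .1105 .0765 0;python3 - <<'E'
from h import *
s=ctrl.get_state();im=ctrl.get_image('top');a=ctrl.get_image('side');cv2.imwrite('pics/w3.png',np.hstack([cv2.resize(im[230:350,130:330],None,fx=2,fy=2),cv2.resize(a[180:320,160:310],(400,240*400//300*1))[:240]])[:,:,::-1])
E
```

```text
t 5.1 pos [0.4641 0.1092 0.1054] psi 0.41 z [-0.0013 -0.0011 -1.    ] w 0.569 f [ 0.6  1.2 -1.7]
travel [0.0014 0.0032 0.0289] turn 0.41
```

View pics/w3.png

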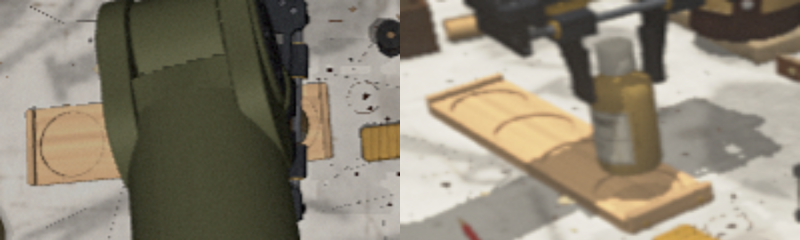

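The side crop shows the ochre bottle hanging upright just above the right-end well (near (630,185) in the crop). I lower it and release.

Call:
step_arm(commands=[{"travel": [0.001,0.003,0.015],"turn": [0,0,0]},{"travel": [0.001,0.003,0.025],"turn": [0,0,0]},{"travel": [0.001,0.003,0.028],"turn": [0,0,0]},{"travel": [0.001,0.003,0.029],"turn": [0,0,0]},{"travel": [0.001,0.003,0.029],"turn": [0,0,0]}])

```text
time: 5.7
position: [0.4676, 0.1112, 0.0768]
tool_rot: [2.212, 2.231, 0.001]
ft_force: [-0.6, 0.8, -1.8]
grip_width: 0.569
grip_force: 25.0
```

```bash
python3 go.py .4673 .1105 .0755 0
```

```text
t 5.7 pos [0.4676 0.1112 0.0768] psi 0.48 z [ 5.e-04  2.e-04 -1.e+00] w 0.569 f [-0.6  0.8 -1.8]
travel [-0.0007 -0.0003  0.0013] turn 0.48
```

Not quite in contact yet (the weight is still on the wrist), so I ease it down 1.5 mm.

Call:
step_arm(commands=[{"travel": [0,0,0.001],"turn": [0,0,0]},{"travel": [0,0,0.0015],"turn": [0,0,0]},{"travel": [0,0,0.0015],"turn": [0,0,0]}])

```text
time: 6.0
position: [0.4679, 0.1114, 0.0758]
tool_rot: [2.212, 2.231, 0.002]
ft_force: [-1.6, -0.5, 5.3]
grip_width: 0.564
grip_force: 24.9
```

Call:
step_arm(commands=[{"travel": [0,0,0],"turn": [0,0,0]},{"travel": [0,0,0],"turn": [0,0,0]},{"travel": [0,0,0],"turn": [0,0,0]},{"travel": [0,0,0],"turn": [0,0,0]},{"travel": [0,0,0],"turn": [0,0,0]}], gripper=1)

```text
time: 6.5
position: [0.4673, 0.1111, 0.0748]
tool_rot: [-2.212, -2.231, 0.0]
ft_force: [-0.1, 0.3, -0.0]
grip_width: 0.933
grip_force: 0.0
```

Call:
step_arm(commands=[{"travel": [0,0,-0.03],"turn": [0,0,0]},{"travel": [0,0,-0.06],"turn": [0,0,0]},{"travel": [0,0,-0.1],"turn": [0,0,0]},{"travel": [0,0,-0.125],"turn": [0,0,0]},{"travel": [-0.03,0.01,-0.125],"turn": [0,0,0]}])

```text
time: 7.0
position: [0.4793, 0.0859, 0.2039]
tool_rot: [2.203, 2.239, 0.012]
ft_force: [0.8, 0.2, -0.5]
grip_width: 1.002
grip_force: 0.0
```

```bash
python3 go.py .519 -.2535 .20 0
```

```text
t 7.0 pos [0.4793 0.0859 0.2039] psi 0.92 z [ 0.0062  0.0049 -1.    ] w 1.002 f [ 0.8  0.2 -0.5]
travel [-0.34    0.0342  0.0025] turn 0.92
```

Call:
step_arm(commands=[{"travel": [-0.045,0.006,0],"turn": [0,0,0]},{"travel": [-0.09,0.012,0],"turn": [0,0,0]},{"travel": [-0.135,0.018,0],"turn": [0,0,0]},{"travel": [-0.18,0.024,0],"turn": [0,0,0]},{"travel": [-0.225,0.03,0],"turn": [0,0,0]}])

```text
time: 7.5
position: [0.5096, -0.1452, 0.2002]
tool_rot: [2.211, 2.231, 0.002]
ft_force: [1.5, 0.7, -1.0]
grip_width: 1.0
grip_force: 0.0
```

Call:
step_arm(commands=[{"travel": [-0.045,0.005,0],"turn": [0,0,0]},{"travel": [-0.09,0.01,0],"turn": [0,0,0]},{"travel": [-0.109,0.012,0],"turn": [0,0,0]},{"travel": [-0.109,0.012,0],"turn": [0,0,0]},{"travel": [-0.109,0.012,0],"turn": [0,0,0]}])

```text
time: 8.0
position: [0.5223, -0.2519, 0.1996]
tool_rot: [-2.212, -2.23, 0.0]
ft_force: [-0.4, 0.9, -0.4]
grip_width: 0.997
grip_force: 0.0
```

```bash
python3 go.py .519 -.2535 .0575 0;  python3 - <<'E'
from h import *
s=ctrl.get_state();im=ctrl.get_image('wrist')[:,:,::-1];cv2.imwrite('pics/w4.png',im);np.save('w4.npy',np.r_[s['position'],s['tool_rot']])
E
```

```text
t 8.0 pos [ 0.5223 -0.2519  0.1996] psi 0.46 z [-8.e-04  7.e-04 -1.e+00] w 0.997 f [-0.4  0.9 -0.4]
travel [-0.0017 -0.0032  0.1421] turn 0.46
```

View pics/w4.png

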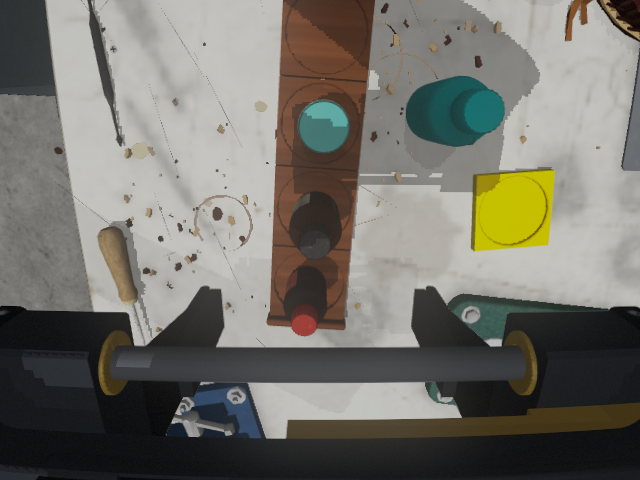

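The middle cap is at (315,243), the red cap at (304,321) and the jar cap at (323,126), with the turquoise decoy off to the right of the jar.

```bash
python3 - <<'E'
from h import *
v=np.load('w4.npy');c=cam('wrist',dict(position=v[:3],tool_rot=v[3:]))
for u,z in [((315.5,243),.108),((304,321),.095),((323.5,126),.06),((486,112),.12)]: print(plane(c,[u],z).round(4))
E
```

```text
[[ 0.5198 -0.2544  0.108 ]]
[[ 0.511  -0.3234  0.095 ]]
[[ 0.5252 -0.1765  0.06  ]]
[[ 0.6246 -0.1647  0.12  ]]
```

Call:
step_arm(commands=[{"travel": [-0.001,-0.003,0.04],"turn": [0,0,0]},{"travel": [-0.001,-0.003,0.08],"turn": [0,0,0]},{"travel": [-0.001,-0.003,0.115],"turn": [0,0,0]},{"travel": [-0.001,-0.003,0.142],"turn": [0,0,0]},{"travel": [-0.001,-0.003,0.142],"turn": [0,0,0]}])

```text
time: 8.55
position: [0.5172, -0.2494, 0.0543]
tool_rot: [-2.203, -2.229, 0.004]
ft_force: [-0.1, 0.6, -0.1]
grip_width: 1.0
grip_force: 0.0
```

Call:
step_arm(commands=[{"travel": [0,0,0],"turn": [0,0,0]},{"travel": [0,0,0],"turn": [0,0,0]},{"travel": [0,0,0],"turn": [0,0,0]},{"travel": [0,0,0],"turn": [0,0,0]},{"travel": [0,0,0],"turn": [0,0,0]}], gripper=0.2)

```text
time: 9.05
position: [0.5199, -0.2535, 0.0587]
tool_rot: [2.211, 2.23, 0.001]
ft_force: [0.1, 0.1, -0.4]
grip_width: 0.634
grip_force: 0.0
```

Call:
step_arm(commands=[{"travel": [0,0,0],"turn": [0,0,0]},{"travel": [0,0,0],"turn": [0,0,0]},{"travel": [0,0,0],"turn": [0,0,0]},{"travel": [0,0,0],"turn": [0,0,0]}])

```text
time: 9.45
position: [0.5196, -0.2535, 0.0581]
tool_rot: [2.212, 2.231, 0.0]
ft_force: [-0.2, 0.1, 1.2]
grip_width: 0.476
grip_force: 25.0
```

```bash
python3 go.py
```

```text
t 9.45 pos [ 0.5196 -0.2535  0.0581] psi 0.48 z [ 3.e-04 -0.e+00 -1.e+00] w 0.476 f [-0.2  0.1  1.2]
```

Call:
step_arm(commands=[{"travel": [0,0,-0.03],"turn": [0,0,0]},{"travel": [0,0,-0.07],"turn": [0,0,0]},{"travel": [0,0,-0.11],"turn": [0,0,0]},{"travel": [0.02,-0.003,-0.145],"turn": [0,0,0]},{"travel": [0.06,-0.008,-0.145],"turn": [0,0,0]}])

```text
time: 9.95
position: [0.5128, -0.1982, 0.2078]
tool_rot: [2.214, 2.217, 0.004]
ft_force: [0.1, -0.1, -2.3]
grip_width: 0.475
grip_force: 25.0
```

Call:
step_arm(commands=[{"travel": [0.045,-0.006,0],"turn": [0,0,0]},{"travel": [0.09,-0.012,0],"turn": [0,0,0]},{"travel": [0.135,-0.018,0],"turn": [0,0,0]},{"travel": [0.18,-0.024,0],"turn": [0,0,0]},{"travel": [0.225,-0.03,0],"turn": [0,0,0]}])

```text
time: 10.45
position: [0.4781, 0.0329, 0.2028]
tool_rot: [-2.212, -2.23, -0.001]
ft_force: [1.4, -0.0, -1.6]
grip_width: 0.475
grip_force: 25.0
```

Call:
step_arm(commands=[{"travel": [0.045,-0.006,0],"turn": [0,0,0]},{"travel": [0.09,-0.012,0],"turn": [0,0,0]},{"travel": [0.135,-0.018,0],"turn": [0,0,0]},{"travel": [0.18,-0.023,0],"turn": [0,0,0]},{"travel": [0.215,-0.028,0],"turn": [0,0,0]}])

```text
time: 10.95
position: [0.448, 0.2487, 0.2024]
tool_rot: [-2.209, -2.233, 0.001]
ft_force: [0.7, -0.3, -0.8]
grip_width: 0.474
grip_force: 25.0
```

Call:
step_arm(commands=[{"travel": [0.014,-0.002,0],"turn": [0,0,0]},{"travel": [0.014,-0.002,0],"turn": [0,0,0]},{"travel": [0.014,-0.002,0.03],"turn": [0,0,0]},{"travel": [0.014,-0.002,0.06],"turn": [0,0,0]},{"travel": [0.014,-0.002,0.06],"turn": [0,0,0]}])

```text
time: 11.45
position: [0.4451, 0.2557, 0.1392]
tool_rot: [-2.215, -2.227, 0.014]
ft_force: [-0.9, -0.2, -1.4]
grip_width: 0.473
grip_force: 25.0
```

```bash
python3 go.py .4528 .262 .058 0
```

```text
t 11.45 pos [0.4451 0.2557 0.1392] psi 0.3 z [-0.0062 -0.0059 -1.    ] w 0.473 f [-0.9 -0.2 -1.4]
travel [0.0068 0.0083 0.0811] turn 0.3
```

Call:
step_arm(commands=[{"travel": [0.001,0.0055,0.03],"turn": [0,0,0]},{"travel": [0.001,0.0055,0.06],"turn": [0,0,0]},{"travel": [0.001,0.0055,0.075],"turn": [0,0,0]},{"travel": [0.001,0.0055,0.08],"turn": [0,0,0]},{"travel": [0.001,0.0055,0.08],"turn": [0,0,0]}])

```text
time: 11.95
position: [0.4533, 0.2602, 0.0637]
tool_rot: [2.213, 2.229, 0.0]
ft_force: [-0.7, 0.5, -0.6]
grip_width: 0.476
grip_force: 25.0
```

Call:
step_arm(commands=[{"travel": [0,0,0],"turn": [0,0,0]},{"travel": [0,0,0],"turn": [0,0,0]}])

```text
time: 12.15
position: [0.4537, 0.2615, 0.0645]
tool_rot: [2.212, 2.23, 0.004]
ft_force: [-0.1, 0.5, 0.2]
grip_width: 0.474
grip_force: 25.0
```

```bash
python3 go.py .4528 .262 .0575 0
```

```text
t 12.15 pos [0.4537 0.2615 0.0645] psi 0.47 z [ 0.0021  0.0017 -1.    ] w 0.474 f [-0.1  0.5  0.2]
travel [ 0.0005 -0.0009  0.007 ] turn 0.47
```

Call:
step_arm(commands=[{"travel": [0,0,0.004],"turn": [0,0,0]},{"travel": [0,0,0.006],"turn": [0,0,0]},{"travel": [0,0,0.007],"turn": [0,0,0]},{"travel": [0,0,0.0075],"turn": [0,0,0]},{"travel": [0,0,0.0075],"turn": [0,0,0]}])

```text
time: 12.65
position: [0.4534, 0.2616, 0.0578]
tool_rot: [-2.212, -2.23, -0.003]
ft_force: [-3.0, -2.1, 13.3]
grip_width: 0.478
grip_force: 25.0
```

```bash
python3 go.py .4528 .262 .0575 0
```

```text
t 12.65 pos [0.4534 0.2616 0.0578] psi 0.48 z [ 9.0e-04  1.6e-03 -1.0e+00] w 0.478 f [-3.  -2.1 13.3]
travel [ 0.0004 -0.0006  0.0003] turn 0.48
```

Call:
step_arm(commands=[{"travel": [0,0,0],"turn": [0,0,0]},{"travel": [0,0,0],"turn": [0,0,0]},{"travel": [0,0,0],"turn": [0,0,0]},{"travel": [0,0,0],"turn": [0,0,0]},{"travel": [0,0,-0.01],"turn": [0,0,0]}], gripper=1)

```text
time: 13.15
position: [0.4515, 0.2603, 0.0644]
tool_rot: [-2.212, -2.231, 0.005]
ft_force: [0.6, -0.7, -1.2]
grip_width: 0.846
grip_force: 0.0
```

Call:
step_arm(commands=[{"travel": [0,0,-0.03],"turn": [0,0,0]},{"travel": [0,0,-0.07],"turn": [0,0,0]},{"travel": [0,0,-0.11],"turn": [0,0,0]},{"travel": [0,0,-0.135],"turn": [0,0,0]},{"travel": [0,0,-0.135],"turn": [0,0,0]}])

```text
time: 13.65
position: [0.455, 0.2624, 0.2055]
tool_rot: [2.212, 2.23, 0.014]
ft_force: [-0.2, -0.5, 0.7]
grip_width: 0.999
grip_force: 0.0
```

Call:
step_arm(commands=[{"travel": [-0.045,0.007,0],"turn": [0,0,0]},{"travel": [-0.09,0.014,0],"turn": [0,0,0]},{"travel": [-0.135,0.021,0],"turn": [0,0,0]},{"travel": [-0.18,0.028,0],"turn": [0,0,0]},{"travel": [-0.225,0.035,0],"turn": [0,0,0]}])

```text
time: 14.15
position: [0.489, 0.0344, 0.2]
tool_rot: [-2.211, -2.231, 0.0]
ft_force: [0.1, 0.1, 0.6]
grip_width: 1.002
grip_force: 0.0
```

Call:
step_arm(commands=[{"travel": [-0.045,0.007,0],"turn": [0,0,-8]},{"travel": [-0.09,0.014,0],"turn": [0,0,-16]},{"travel": [-0.135,0.021,0],"turn": [0,0,-24]},{"travel": [-0.18,0.028,0],"turn": [0,0,-32]},{"travel": [-0.2135,0.033,0],"turn": [0,0,-40]}])

```text
time: 14.65
position: [0.522, -0.1633, 0.2]
tool_rot: [-1.435, -2.793, -0.001]
ft_force: [-0.5, -0.1, -1.1]
grip_width: 1.003
grip_force: 0.0
```

Call:
step_arm(commands=[{"travel": [0,0,0],"turn": [0,0,-8]},{"travel": [0,0,0],"turn": [0,0,-16]},{"travel": [0,0,0],"turn": [0,0,-24]},{"travel": [0,0,0],"turn": [0,0,-30]},{"travel": [0,0,0],"turn": [0,0,-30]}])

```text
time: 15.15
position: [0.5219, -0.1619, 0.1998]
tool_rot: [-0.67, -3.067, -0.001]
ft_force: [-0.6, 0.1, 1.7]
grip_width: 0.999
grip_force: 0.0
```

```bash
python3 go.py .525 -.1765 .036 70;  python3 - <<'E'
from h import *
im=ctrl.get_image('wrist')[:,:,::-1];a=ctrl.get_image('side')[:,:,::-1];cv2.imwrite('pics/w5.png',np.hstack([cv2.resize(im,(400,300)),cv2.resize(a,(400,300))]))
E
```

```text
t 15.15 pos [ 0.5219 -0.1619  0.1998] psi 65.34 z [-1.6e-03  8.0e-04 -1.0e+00] w 0.999 f [-0.6  0.1  1.7]
travel [-0.0092 -0.012   0.1638] turn -4.66
```

View pics/w5.png

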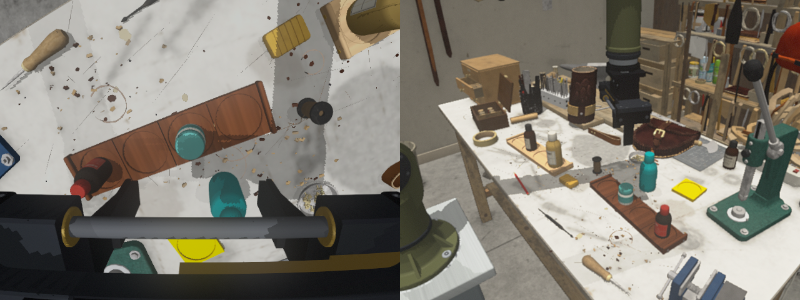

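The side view shows the brown and ochre bottles upright in pale wells 2 and 4. The jar and red-capped bottle are still in the dark rack, with the turquoise decoy behind. I align over the jar and descend.

Call:
step_arm(commands=[{"travel": [-0.009,-0.012,0.02],"turn": [0,0,-4]},{"travel": [-0.009,-0.012,0.06],"turn": [0,0,-4]},{"travel": [-0.009,-0.012,0.09],"turn": [0,0,-4]},{"travel": [-0.009,-0.012,0.09],"turn": [0,0,-4]},{"travel": [-0.009,-0.012,0.09],"turn": [0,0,-4]}])

```text
time: 15.75
position: [0.5255, -0.1766, 0.1107]
tool_rot: [-0.565, -3.089, -0.0]
ft_force: [1.4, -0.9, 0.3]
grip_width: 1.0
grip_force: 0.0
```

```bash
python3 go.py .525 -.1765 .036 70
```

```text
t 15.75 pos [ 0.5255 -0.1766  0.1107] psi 69.28 z [-1.e-03  2.e-04 -1.e+00] w 1.0 f [ 1.4 -0.9  0.3]
travel [ 0.0005 -0.0001  0.0747] turn -0.72
```

Call:
step_arm(commands=[{"travel": [0,0,0.03],"turn": [0,0,0]},{"travel": [0,0,0.055],"turn": [0,0,0]},{"travel": [0,0,0.068],"turn": [0,0,0]},{"travel": [0,0,0.074],"turn": [0,0,0]},{"travel": [0,0,0.074],"turn": [0,0,0]}])

```text
time: 16.25
position: [0.5261, -0.1766, 0.0371]
tool_rot: [0.564, 3.09, 0.001]
ft_force: [0.2, 0.4, -0.1]
grip_width: 1.003
grip_force: 0.0
```

Call:
step_arm(commands=[{"travel": [0,0,0],"turn": [0,0,0]},{"travel": [0,0,0],"turn": [0,0,0]},{"travel": [0,0,0],"turn": [0,0,0]},{"travel": [0,0,0],"turn": [0,0,0]},{"travel": [0,0,0],"turn": [0,0,0]}], gripper=0.2)

```text
time: 16.75
position: [0.5256, -0.1765, 0.0366]
tool_rot: [-0.563, -3.091, -0.001]
ft_force: [0.0, -0.1, 0.2]
grip_width: 0.63
grip_force: 0.0
```

Call:
step_arm(commands=[{"travel": [0,0,0],"turn": [0,0,0]},{"travel": [0,0,0],"turn": [0,0,0]},{"travel": [0,0,0],"turn": [0,0,0]},{"travel": [0,0,0],"turn": [0,0,0]}])

```text
time: 17.15
position: [0.5255, -0.1765, 0.0364]
tool_rot: [-0.563, -3.09, -0.001]
ft_force: [-0.4, -0.4, -0.1]
grip_width: 0.27
grip_force: 0.1
```

```bash
python3 go.py .525 -.1765 .20 70
```

```text
t 17.15 pos [ 0.5255 -0.1765  0.0364] psi 69.34 z [-3.e-04  5.e-04 -1.e+00] w 0.27 f [-0.4 -0.4 -0.1]
travel [ 6.000e-04 -1.000e-04 -1.636e-01] turn -0.66
```

The fingers closed past the jar's width with no grip, so I look.

```bash
python3 - <<'E'
from h import *
im=ctrl.get_image('wrist')[:,:,::-1];a=ctrl.get_image('side')[:,:,::-1];cv2.imwrite('pics/w6.png',np.hstack([cv2.resize(im,(400,300)),cv2.resize(a[220:370,280:480],(400,300),interpolation=2)]))
E
```

```text
(no output)
```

View pics/w6.png

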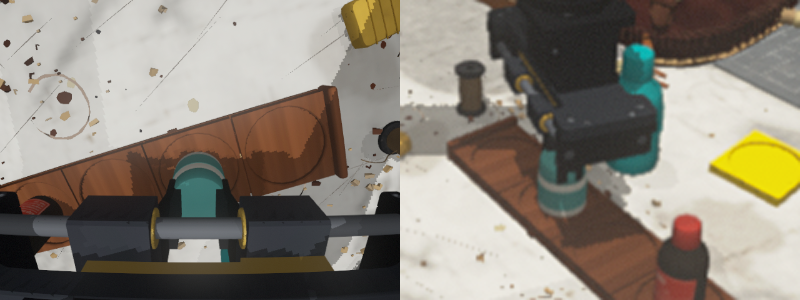

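```bash
python3 go.py; python3 - <<'E'
from h import *
s=ctrl.get_state();c=cam('wrist',s);ct=cam('top');cs=cam('side')
print('cap front arc',plane(c,[(320,246),(278,275)],.06).round(4))
m,Rw,o=c
for z in(.06,.035,.01):
    q=Rw.T@(np.array([.525,-.1765,z])-o);print(z,(m['fx']*q[0]/q[2]+m['cx'],m['fy']*q[1]/q[2]+m['cy']))
im=cv2.imread('pics/w6.png')[130:270,110:290];cv2.imwrite('pics/w7.png',cv2.resize(im,None,fx=4,fy=4,interpolation=2))
im=ctrl.get_image('wrist')[:,:,::-1];cv2.imwrite('pics/w7.png',cv2.resize(im[200:440,160:480],None,fx=2.5,fy=2.5,interpolation=2))
E
```

```text
t 17.25 pos [ 0.5255 -0.1765  0.0364] psi 69.34 z [-4.e-04  5.e-04 -1.e+00] w 0.225 f [-0.3 -1.2  0.8]
cap front arc [[ 0.4924 -0.1641  0.06  ]
 [ 0.4979 -0.1844  0.06  ]]
0.06 (np.float64(319.7077031376946), np.float64(324.30099416387054))
0.035 (np.float64(319.340237242199), np.float64(297.9658036596343))
0.01 (np.float64(319.0541415392335), np.float64(277.46217343871206))
```

View pics/w7.png

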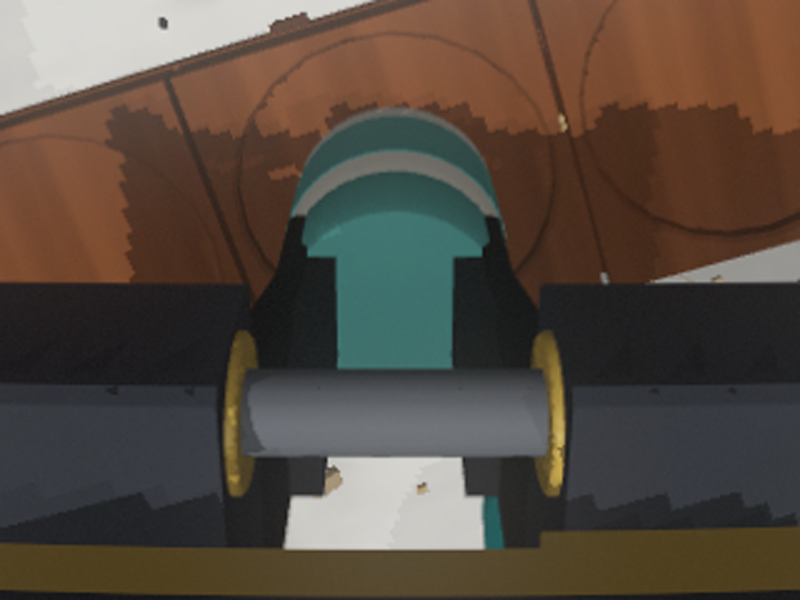

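The fingers are centred but went into the non-solid cap, so the grip was too high. I open, go about 6 mm lower and close again.

Call:
step_arm(commands=[{"travel": [0,0,0],"turn": [0,0,0]},{"travel": [0,0,0],"turn": [0,0,0]},{"travel": [0,0,0],"turn": [0,0,0]},{"travel": [0,0,0],"turn": [0,0,0]},{"travel": [0,0,0],"turn": [0,0,0]}], gripper=0.8)

```text
time: 17.8
position: [0.5255, -0.1765, 0.0364]
tool_rot: [-0.563, -3.09, -0.001]
ft_force: [0.2, 0.2, 0.2]
grip_width: 0.585
grip_force: 0.0
```

Call:
step_arm(commands=[{"travel": [0,0,0.002],"turn": [0,0,0]},{"travel": [0,0,0.004],"turn": [0,0,0]},{"travel": [0,0,0.005],"turn": [0,0,0]},{"travel": [0,0,0.006],"turn": [0,0,0]},{"travel": [0,0,0.006],"turn": [0,0,0]}])

```text
time: 18.3
position: [0.5254, -0.1764, 0.0302]
tool_rot: [-0.563, -3.09, -0.001]
ft_force: [0.5, -0.0, -0.2]
grip_width: 0.796
grip_force: 0.0
```

Call:
step_arm(commands=[{"travel": [0,0,0],"turn": [0,0,0]},{"travel": [0,0,0],"turn": [0,0,0]},{"travel": [0,0,0],"turn": [0,0,0]},{"travel": [0,0,0],"turn": [0,0,0]},{"travel": [0,0,0],"turn": [0,0,0]}], gripper=0.4)

```text
time: 18.8
position: [0.5256, -0.1764, 0.0305]
tool_rot: [-0.563, -3.09, -0.001]
ft_force: [-0.2, -0.9, 1.0]
grip_width: 0.452
grip_force: 25.0
```

```bash
python3 go.py
```

```text
t 18.8 pos [ 0.5256 -0.1764  0.0305] psi 69.35 z [-2.e-04  7.e-04 -1.e+00] w 0.452 f [-0.2 -0.9  1. ]
```

Call:
step_arm(commands=[{"travel": [0,0,0],"turn": [0,0,0]},{"travel": [0,0,0],"turn": [0,0,0]},{"travel": [0,0,0],"turn": [0,0,0]}])

```text
time: 19.1
position: [0.5256, -0.1764, 0.0305]
tool_rot: [-0.563, -3.09, -0.001]
ft_force: [-0.8, 1.7, 0.3]
grip_width: 0.456
grip_force: 25.0
```

Call:
step_arm(commands=[{"travel": [0,0,-0.005],"turn": [0,0,0]},{"travel": [0,0,-0.012],"turn": [0,0,0]},{"travel": [0,0,-0.02],"turn": [0,0,0]},{"travel": [0,0,-0.02],"turn": [0,0,0]}])

```text
time: 19.5
position: [0.5266, -0.1769, 0.052]
tool_rot: [0.563, 3.089, 0.001]
ft_force: [0.3, 0.2, 0.4]
grip_width: 0.451
grip_force: 25.0
```

```bash
python3 go.py; python3 - <<'E'
from h import *
im=ctrl.get_image('wrist')[:,:,::-1];a=ctrl.get_image('side')[:,:,::-1];cv2.imwrite('pics/w8.png',np.hstack([cv2.resize(im[200:440,160:480],(400,300),interpolation=2),cv2.resize(a[250:370,310:470],(400,300),interpolation=2)]))
E
```

```text
t 19.5 pos [ 0.5266 -0.1769  0.052 ] psi 69.34 z [ 2.3e-03  3.0e-04 -1.0e+00] w 0.451 f [0.3 0.2 0.4]
```

View pics/w8.png

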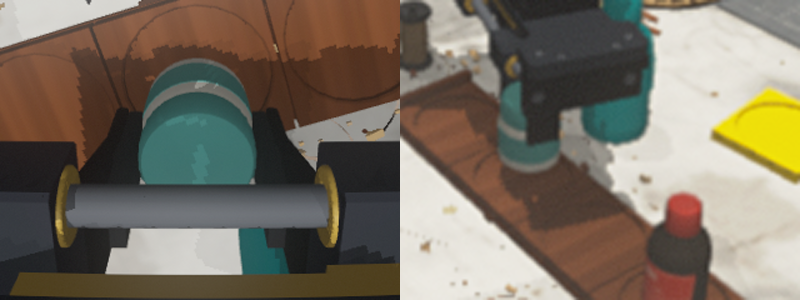

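The jar rose with the fingers: its foot in the side view moved from about row 326 to 319, and it is upright. I carry it up and turn towards well 3.

Call:
step_arm(commands=[{"travel": [0,0,-0.03],"turn": [0,0,0]},{"travel": [0,0,-0.07],"turn": [0,0,0]},{"travel": [0,0,-0.11],"turn": [0,0,0]},{"travel": [0,0,-0.15],"turn": [0,0,0]},{"travel": [0,0,-0.15],"turn": [0,0,0]}])

```text
time: 20.1
position: [0.5288, -0.1779, 0.2059]
tool_rot: [0.562, 3.082, 0.002]
ft_force: [0.7, -0.9, -1.0]
grip_width: 0.451
grip_force: 25.0
```

Call:
step_arm(commands=[{"travel": [0.02,0.032,0],"turn": [0,0,7]},{"travel": [0.04,0.064,0],"turn": [0,0,14]},{"travel": [0.06,0.096,0],"turn": [0,0,21]},{"travel": [0.08,0.128,0],"turn": [0,0,28]},{"travel": [0.094,0.158,0],"turn": [0,0,35]}])

```text
time: 20.6
position: [0.4919, 0.0065, 0.1995]
tool_rot: [-1.471, -2.773, -0.001]
ft_force: [0.8, 1.1, -1.7]
grip_width: 0.448
grip_force: 25.0
```

Call:
step_arm(commands=[{"travel": [0,0,0],"turn": [0,0,7]},{"travel": [0,0,0],"turn": [0,0,14]},{"travel": [0,0,0],"turn": [0,0,21]},{"travel": [0,0,0],"turn": [0,0,28]},{"travel": [0,0,0],"turn": [0,0,28]}])

```text
time: 21.1
position: [0.4927, 0.0044, 0.1995]
tool_rot: [-2.094, -2.339, 0.002]
ft_force: [0.5, 0.4, -0.8]
grip_width: 0.453
grip_force: 25.0
```

```bash
python3 go.py .4605 .1864 .20 5.5
```

```text
t 21.1 pos [0.4927 0.0044 0.1995] psi 6.33 z [-2.e-03  3.e-04 -1.e+00] w 0.453 f [ 0.5  0.4 -0.8]
travel [ 0.1844 -0.012  -0.0004] turn 0.83
```

Call:
step_arm(commands=[{"travel": [0.045,-0.003,0],"turn": [0,0,0]},{"travel": [0.09,-0.006,0],"turn": [0,0,0]},{"travel": [0.135,-0.009,0],"turn": [0,0,0]},{"travel": [0.17,-0.011,0],"turn": [0,0,0]},{"travel": [0.184,-0.012,0],"turn": [0,0,0.8]}])

```text
time: 21.6
position: [0.4593, 0.1903, 0.1997]
tool_rot: [-2.1, -2.334, 0.001]
ft_force: [1.2, -0.2, -1.8]
grip_width: 0.452
grip_force: 25.0
```

Call:
step_arm(commands=[{"travel": [0,0,0],"turn": [0,0,0]},{"travel": [0,0,0],"turn": [0,0,0]},{"travel": [0,0,0],"turn": [0,0,0]}])

```text
time: 21.9
position: [0.4615, 0.1841, 0.2004]
tool_rot: [-2.113, -2.324, 0.001]
ft_force: [-0.3, 0.7, -0.2]
grip_width: 0.451
grip_force: 25.0
```

```bash
python3 go.py .4605 .1864 .031 5.5; python3 - <<'E'
from h import *
im=ctrl.get_image('wrist')[:,:,::-1];a=ctrl.get_image('side')[:,:,::-1];cv2.imwrite('pics/w9.png',np.hstack([cv2.resize(im,(400,300)),cv2.resize(a[150:300,160:360],(400,300),interpolation=2)]))
E
```

```text
t 21.9 pos [0.4615 0.1841 0.2004] psi 5.46 z [-6.e-04 -0.e+00 -1.e+00] w 0.451 f [-0.3  0.7 -0.2]
travel [ 0.0024 -0.0007  0.1694] turn -0.04
```

View pics/w9.png

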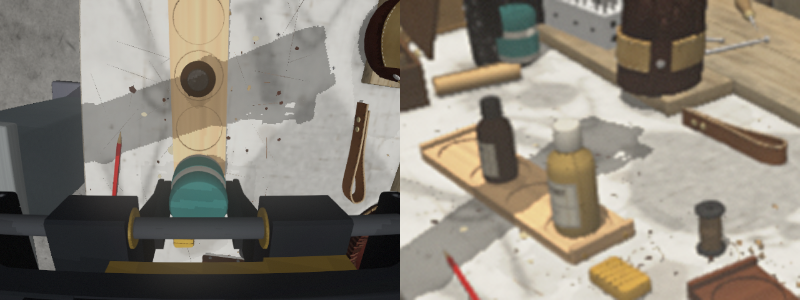

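The jar is held upright over the rack, and the middle (480,160 in the crop) and tall (575,200) bottles stand in wells 2 and 4. I descend into well 3.

Call:
step_arm(commands=[{"travel": [0.002,-0.001,0.03],"turn": [0,0,0]},{"travel": [0.002,-0.001,0.06],"turn": [0,0,0]},{"travel": [0.002,-0.001,0.09],"turn": [0,0,0]},{"travel": [0.002,-0.001,0.11],"turn": [0,0,0]},{"travel": [0.002,-0.001,0.13],"turn": [0,0,0]}])

```text
time: 22.5
position: [0.46, 0.1869, 0.0697]
tool_rot: [-2.112, -2.325, 0.0]
ft_force: [-0.6, 0.1, -1.7]
grip_width: 0.451
grip_force: 25.0
```

Call:
step_arm(commands=[{"travel": [0,0,0.015],"turn": [0,0,0]},{"travel": [0,0,0.025],"turn": [0,0,0]},{"travel": [0,0,0.033],"turn": [0,0,0]},{"travel": [0,0,0.033],"turn": [0,0,0]},{"travel": [0,0,0.033],"turn": [0,0,0]}])

```text
time: 23.0
position: [0.4604, 0.188, 0.0381]
tool_rot: [-2.111, -2.326, -0.001]
ft_force: [0.4, 0.4, -1.0]
grip_width: 0.451
grip_force: 25.0
```

```bash
python3 go.py .4605 .1864 .031 5.5
```

```text
t 23.0 pos [0.4604 0.188  0.0381] psi 5.53 z [ 3.e-04  1.e-03 -1.e+00] w 0.451 f [ 0.4  0.4 -1. ]
travel [-0.0016 -0.      0.0071] turn 0.03
```

Call:
step_arm(commands=[{"travel": [-0.001,0,0.003],"turn": [0,0,0]},{"travel": [-0.001,0,0.005],"turn": [0,0,0]},{"travel": [-0.001,0,0.006],"turn": [0,0,0]},{"travel": [-0.001,0,0.007],"turn": [0,0,0]},{"travel": [-0.001,0,0.007],"turn": [0,0,0]}])

```text
time: 23.5
position: [0.4599, 0.187, 0.0306]
tool_rot: [-2.111, -2.326, -0.0]
ft_force: [-0.1, 0.2, -1.5]
grip_width: 0.453
grip_force: 25.0
```

```bash
python3 go.py .4605 .1864 .031 5.5
```

```text
t 23.5 pos [0.4599 0.187  0.0306] psi 5.55 z [-5.e-04  6.e-04 -1.e+00] w 0.453 f [-0.1  0.2 -1.5]
travel [-0.0007  0.0005 -0.0004] turn 0.05
```

Call:
step_arm(commands=[{"travel": [0,0,0.0005],"turn": [0,0,0]},{"travel": [0,0,0.001],"turn": [0,0,0]},{"travel": [0,0,0.001],"turn": [0,0,0]},{"travel": [0,0,0.001],"turn": [0,0,0]}])

```text
time: 23.9
position: [0.46, 0.1871, 0.0303]
tool_rot: [-2.111, -2.325, -0.001]
ft_force: [-1.7, -0.7, 5.3]
grip_width: 0.452
grip_force: 25.0
```

```bash
python3 go.py
```

```text
t 23.9 pos [0.46   0.1871 0.0303] psi 5.54 z [-6.e-04  1.e-03 -1.e+00] w 0.452 f [-1.7 -0.7  5.3]
```

Call:
step_arm(commands=[{"travel": [0,0,0],"turn": [0,0,0]},{"travel": [0,0,0],"turn": [0,0,0]},{"travel": [0,0,0],"turn": [0,0,0]},{"travel": [0,0,0],"turn": [0,0,0]},{"travel": [0,0,0],"turn": [0,0,0]}], gripper=1)

```text
time: 24.4
position: [0.46, 0.187, 0.0296]
tool_rot: [-2.111, -2.326, -0.0]
ft_force: [-0.5, 0.4, -0.1]
grip_width: 0.822
grip_force: 0.0
```

Call:
step_arm(commands=[{"travel": [0,0,-0.03],"turn": [0,0,0]},{"travel": [0,0,-0.07],"turn": [0,0,0]},{"travel": [0,0,-0.11],"turn": [0,0,0]},{"travel": [0,0,-0.15],"turn": [0,0,0]},{"travel": [0,0,-0.17],"turn": [0,0,0]}])

```text
time: 24.9
position: [0.4616, 0.1875, 0.2035]
tool_rot: [2.111, 2.326, 0.009]
ft_force: [-0.8, 0.9, -0.3]
grip_width: 0.997
grip_force: 0.0
```

Call:
step_arm(commands=[{"travel": [-0.045,0,0],"turn": [0,0,0]},{"travel": [-0.09,0,0],"turn": [0,0,0]},{"travel": [-0.135,0,0],"turn": [0,0,0]},{"travel": [-0.18,0,0],"turn": [0,0,0]},{"travel": [-0.225,0,0],"turn": [0,0,0]}])

```text
time: 25.4
position: [0.4817, -0.0388, 0.1997]
tool_rot: [-2.111, -2.326, -0.002]
ft_force: [0.9, -0.4, -0.3]
grip_width: 1.002
grip_force: 0.0
```

Call:
step_arm(commands=[{"travel": [-0.045,0,0],"turn": [0,0,0]},{"travel": [-0.09,0,0],"turn": [0,0,0]},{"travel": [-0.135,0,0],"turn": [0,0,0]},{"travel": [-0.18,0,0],"turn": [0,0,0]},{"travel": [-0.225,0,0],"turn": [0,0,0]}])

```text
time: 25.9
position: [0.5037, -0.2625, 0.1996]
tool_rot: [-2.11, -2.327, -0.002]
ft_force: [1.1, 0.7, -0.2]
grip_width: 0.998
grip_force: 0.0
```

Call:
step_arm(commands=[{"travel": [-0.045,0.001,0],"turn": [0,0,3]},{"travel": [-0.0645,0.001,0],"turn": [0,0,5.5]},{"travel": [-0.0645,0.001,0],"turn": [0,0,5.5]},{"travel": [-0.0645,0.001,0],"turn": [0,0,5.5]}])

```text
time: 26.3
position: [0.5105, -0.3247, 0.1989]
tool_rot: [-2.219, -2.221, 0.0]
ft_force: [0.2, -0.0, 0.2]
grip_width: 1.0
grip_force: 0.0
```

```bash
python3 go.py .5105 -.325 .0485 0
```

```text
t 26.3 pos [ 0.5105 -0.3247  0.1989] psi 0.05 z [-0.0013  0.0012 -1.    ] w 1.0 f [ 0.2 -0.   0.2]
travel [-5.000e-04  1.000e-04  1.504e-01] turn 0.05
```

Call:
step_arm(commands=[{"travel": [0,0,0.04],"turn": [0,0,0]},{"travel": [0,0,0.08],"turn": [0,0,0]},{"travel": [0,0,0.115],"turn": [0,0,0]},{"travel": [0,0,0.15],"turn": [0,0,0]},{"travel": [0,0,0.15],"turn": [0,0,0]}])

```text
time: 26.8
position: [0.5084, -0.32, 0.0449]
tool_rot: [-2.21, -2.219, 0.002]
ft_force: [0.4, 0.7, -0.4]
grip_width: 1.003
grip_force: 0.0
```

Call:
step_arm(commands=[{"travel": [0,0,0],"turn": [0,0,0]},{"travel": [0,0,0],"turn": [0,0,0]},{"travel": [0,0,0],"turn": [0,0,0]},{"travel": [0,0,0],"turn": [0,0,0]},{"travel": [0,0,0],"turn": [0,0,0]}], gripper=0.2)

```text
time: 27.3
position: [0.5112, -0.3252, 0.0502]
tool_rot: [2.22, 2.222, 0.002]
ft_force: [-0.7, -0.1, 0.2]
grip_width: 0.628
grip_force: 0.0
```

Call:
step_arm(commands=[{"travel": [0,0,0],"turn": [0,0,0]},{"travel": [0,0,0],"turn": [0,0,0]},{"travel": [0,0,0],"turn": [0,0,0]},{"travel": [0,0,0],"turn": [0,0,0]}])

```text
time: 27.7
position: [0.5109, -0.3251, 0.0494]
tool_rot: [-2.22, -2.222, -0.0]
ft_force: [1.1, -0.2, 1.2]
grip_width: 0.428
grip_force: 25.0
```

```bash
python3 go.py .4455 .3375 .0485 0
```

```text
t 27.7 pos [ 0.5109 -0.3251  0.0494] psi 0.05 z [-1.e-04  5.e-04 -1.e+00] w 0.428 f [ 1.1 -0.2  1.2]
travel [ 0.6626 -0.0648  0.0013] turn 0.05
```

Call:
step_arm(commands=[{"travel": [0,0,-0.03],"turn": [0,0,0]},{"travel": [0,0,-0.07],"turn": [0,0,0]},{"travel": [0,0,-0.11],"turn": [0,0,0]},{"travel": [0,0,-0.15],"turn": [0,0,0]},{"travel": [0.02,-0.002,-0.16],"turn": [0,0,0]}])

```text
time: 28.2
position: [0.5092, -0.3096, 0.214]
tool_rot: [2.221, 2.212, 0.0]
ft_force: [-0.1, -0.4, -2.3]
grip_width: 0.431
grip_force: 25.0
```

Call:
step_arm(commands=[{"travel": [0.045,-0.005,0],"turn": [0,0,0]},{"travel": [0.09,-0.009,0],"turn": [0,0,0]},{"travel": [0.135,-0.014,0],"turn": [0,0,0]},{"travel": [0.18,-0.018,0],"turn": [0,0,0]},{"travel": [0.225,-0.022,0],"turn": [0,0,0]}])

```text
time: 28.7
position: [0.4857, -0.0784, 0.2093]
tool_rot: [-2.22, -2.221, -0.001]
ft_force: [1.0, 0.3, -1.6]
grip_width: 0.429
grip_force: 25.0
```

Call:
step_arm(commands=[{"travel": [0.045,-0.005,0],"turn": [0,0,0]},{"travel": [0.09,-0.009,0],"turn": [0,0,0]},{"travel": [0.135,-0.014,0],"turn": [0,0,0]},{"travel": [0.18,-0.018,0],"turn": [0,0,0]},{"travel": [0.225,-0.022,0],"turn": [0,0,0]}])

```text
time: 29.2
position: [0.4636, 0.1463, 0.2094]
tool_rot: [-2.22, -2.221, -0.0]
ft_force: [1.4, -0.3, -0.8]
grip_width: 0.429
grip_force: 25.0
```

Call:
step_arm(commands=[{"travel": [0.045,-0.005,0],"turn": [0,0,0]},{"travel": [0.09,-0.009,0],"turn": [0,0,0]},{"travel": [0.135,-0.014,0],"turn": [0,0,0]},{"travel": [0.17,-0.017,0],"turn": [0,0,0]},{"travel": [0.192,-0.019,0],"turn": [0,0,0]}])

```text
time: 29.7
position: [0.4437, 0.3397, 0.2089]
tool_rot: [-2.216, -2.225, 0.002]
ft_force: [0.2, 0.3, -1.9]
grip_width: 0.43
grip_force: 25.0
```

Call:
step_arm(commands=[{"travel": [0,0,0],"turn": [0,0,0]},{"travel": [0,0,0],"turn": [0,0,0]},{"travel": [0,0,0],"turn": [0,0,0]}])

```text
time: 30.0
position: [0.4461, 0.3346, 0.2098]
tool_rot: [2.224, 2.219, -0.001]
ft_force: [1.1, -0.3, -1.4]
grip_width: 0.429
grip_force: 25.0
```

```bash
python3 go.py .4455 .3375 .0485 0
```

```text
t 30.0 pos [0.4461 0.3346 0.2098] psi -0.13 z [-3.e-04 -3.e-04 -1.e+00] w 0.429 f [ 1.1 -0.3 -1.4]
travel [ 0.003  -0.0006  0.1612] turn -0.13
```

Call:
step_arm(commands=[{"travel": [0.001,0,0.04],"turn": [0,0,0]},{"travel": [0.001,0,0.08],"turn": [0,0,0]},{"travel": [0.001,0,0.115],"turn": [0,0,0]},{"travel": [0.001,0,0.14],"turn": [0,0,0]},{"travel": [0.001,0,0.154],"turn": [0,0,0]}])

```text
time: 30.5
position: [0.4447, 0.3353, 0.0538]
tool_rot: [-2.223, -2.219, 0.005]
ft_force: [0.4, -0.3, -0.5]
grip_width: 0.427
grip_force: 25.0
```

Call:
step_arm(commands=[{"travel": [0,0,0],"turn": [0,0,0]},{"travel": [0,0,0],"turn": [0,0,0]},{"travel": [0,0,0.003],"turn": [0,0,0]},{"travel": [0,0,0.005],"turn": [0,0,0]},{"travel": [0,0,0.005],"turn": [0,0,0]}])

```text
time: 31.0
position: [0.4454, 0.3382, 0.0512]
tool_rot: [-2.22, -2.222, -0.002]
ft_force: [-0.4, -0.1, -0.6]
grip_width: 0.43
grip_force: 25.0
```

```bash
python3 go.py .4455 .3375 .0485 0
```

```text
t 31.0 pos [0.4454 0.3382 0.0512] psi 0.05 z [ 1.0e-04  1.3e-03 -1.0e+00] w 0.43 f [-0.4 -0.1 -0.6]
travel [-0.0007  0.0001  0.0027] turn 0.05
```

Call:
step_arm(commands=[{"travel": [0,0,0.001],"turn": [0,0,0]},{"travel": [0,0,0.0015],"turn": [0,0,0]},{"travel": [0,0,0.0015],"turn": [0,0,0]},{"travel": [0,0,0.0015],"turn": [0,0,0]}])

```text
time: 31.4
position: [0.4453, 0.3381, 0.0494]
tool_rot: [-2.22, -2.222, -0.001]
ft_force: [0.4, -0.5, -0.5]
grip_width: 0.424
grip_force: 25.0
```

```bash
python3 go.py
```

```text
t 31.4 pos [0.4453 0.3381 0.0494] psi 0.05 z [-2.e-04  8.e-04 -1.e+00] w 0.424 f [ 0.4 -0.5 -0.5]
```

Call:
step_arm(commands=[{"travel": [0,0,0.0005],"turn": [0,0,0]},{"travel": [0,0,0.001],"turn": [0,0,0]},{"travel": [0,0,0.001],"turn": [0,0,0]},{"travel": [0,0,0.001],"turn": [0,0,0]}])

```text
time: 31.8
position: [0.4454, 0.3383, 0.0493]
tool_rot: [-2.22, -2.221, -0.001]
ft_force: [-1.8, -1.3, 6.0]
grip_width: 0.426
grip_force: 25.0
```

```bash
python3 go.py
```

```text
t 31.8 pos [0.4454 0.3383 0.0493] psi 0.05 z [-2.0e-04  1.5e-03 -1.0e+00] w 0.426 f [-1.8 -1.3  6. ]
```

In contact at 6 N, so I release, rise and move aside to the left for a final look.

Call:
step_arm(commands=[{"travel": [0,0,0],"turn": [0,0,0]},{"travel": [0,0,0],"turn": [0,0,0]},{"travel": [0,0,0],"turn": [0,0,0]},{"travel": [0,0,0],"turn": [0,0,0]},{"travel": [0,0,0],"turn": [0,0,0]}], gripper=1)

```text
time: 32.3
position: [0.4451, 0.3379, 0.0481]
tool_rot: [-2.22, -2.222, 0.0]
ft_force: [-0.2, -1.0, 0.5]
grip_width: 0.805
grip_force: 0.0
```

Call:
step_arm(commands=[{"travel": [0,0,-0.03],"turn": [0,0,0]},{"travel": [0,0,-0.07],"turn": [0,0,0]},{"travel": [0,0,-0.11],"turn": [0,0,0]},{"travel": [0,0,-0.15],"turn": [0,0,0]},{"travel": [0,0,-0.17],"turn": [0,0,0]}])

```text
time: 32.8
position: [0.4466, 0.3387, 0.2223]
tool_rot: [-2.22, -2.221, -0.009]
ft_force: [-0.1, -0.0, 0.3]
grip_width: 0.999
grip_force: 0.0
```

Call:
step_arm(commands=[{"travel": [0.04,-0.03,0],"turn": [0,0,-8]},{"travel": [0.08,-0.06,0],"turn": [0,0,-16]},{"travel": [0.12,-0.09,0],"turn": [0,0,-24]},{"travel": [0.16,-0.12,0],"turn": [0,0,-32]},{"travel": [0.18,-0.14,0],"turn": [0,0,-36]}])

```text
time: 33.3
position: [0.3009, 0.5213, 0.218]
tool_rot: [-1.411, -2.804, -0.001]
ft_force: [0.3, 0.5, -1.4]
grip_width: 1.0
grip_force: 0.0
```

```bash
python3 go.py; python3 - <<'E'
from h import *
im=ctrl.get_image('top')[:,:,::-1];a=ctrl.get_image('side')[:,:,::-1];cv2.imwrite('pics/fin.png',np.hstack([cv2.resize(im[200:350,120:320],(400,300),interpolation=2),cv2.resize(a[150:300,160:360],(400,300),interpolation=2)]))
E
```

```text
t 33.3 pos [0.3009 0.5213 0.218 ] psi 36.57 z [-0.002   0.0015 -1.    ] w 1.0 f [ 0.3  0.5 -1.4]
```

View pics/fin.png

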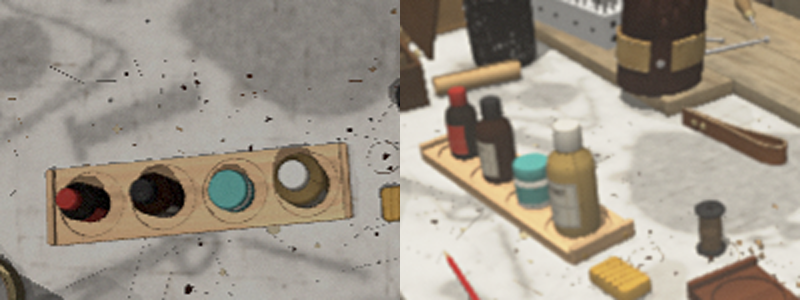

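From left to right the pale rack now holds the red-capped bottle, the brown bottle, the jar and the ochre bottle. All stand upright and inside their wells, and the robot is clear.

```bash
python3 -c "
from bench import ctrl
print(ctrl.close_job())"
```

```text
the job is handed in; nothing more can be done
None
```

The three bottles and the jar now stand upright in the pale rack in reverse order (left to right: red-capped, brown, jar, ochre), each on the floor of its well, and the job is handed in at about 33 s on the robot's clock.

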